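Sweep loose screw caps through the gate of a sorting tray

ROBOT

A 7-joint arm with a two-finger parallel gripper is mounted at the origin on the work surface. World frame = base frame: x ahead of the robot, y to its left, z up, the work surface at z = 0. Lengths are in m, angles in rad, forces in N, time in s.
With the tool pointing down it reaches from about 0.425 to 0.875 m from the base axis. Payload 4.7 kg.
Tool frame: the origin (TCP) lies midway between the tips of the shut fingers; the grasp point (between the pads) lies 19 mm behind it (ctrl.grip_depth is the distance from the TCP to the grasp point, in m); z points along the fingers, y is the direction in which the jaws open and shut (so a half turn about z gives the same grasp; the last joint's range is limited). The gripper opens to 87 mm and grips with 3 to 60 N. Pads are 19 mm wide; open, the fingers measure 117 mm over their backs; the gripper's body (75 mm by 190 mm) begins 51 mm behind the grasp point.
Start: joints at [-1.273, 0.321, -0.07, 1.45, 0.023, 1.371, -0.057], TCP at [0.182, 0.624, 0.19] pointing down, gripper open.
Joint ranges: [-2.86, 2.86], [-0.3, 2.09], [-1.38, 1.24], [0.06, 2.45], [-1.56, 4.7], [0.09, 2.05], [-2.69, 2.69]. Speed limits (rad/s): [2.57, 2.57, 3.14, 3.14, 3.14, 3.14, 3.14].

INTERFACE

Orientations are given as a rotation vector (axis times angle).
In Python, from bench import ctrl gives the robot as it stands. The module is installed in compiled form; this text tells all that it offers.
- The arm moves only by the shell command python3 -m inch 'ROWS' [FORCE]. ROWS is JSON, a list of rows, each a list of 5 numbers: the opening, from -1 (shut) to 1 (fully open), so that 0 is half open, then the shift along the tool's x, y, z in mm, then the turn about the tool's z in rad. In form: [[fingers, tx, ty, tz, twist], ...]. A call has 1 to 5 rows; each row shifts and turns the pose as measured when the row begins, along the tool's axes as they then stand; what a row does not reach is not made up. A row lasts 1/8 s, in which the tool goes at most 62.5 mm and 10.7 degrees, less where a joint would pass 70% of its speed; a pose out of reach is approached as far as the arm can. A call is refused whole if a number of a shift passes 62.5 or a number of a turn 0.188, either way. A call with a gripper value outside its range is refused whole. The fingers move at their own pace and stop on an object; FORCE is the grip in N (left out, the last holds). Time passes only in rows, so rows that do not move let the fingers close. It gives the time, the measured TCP pose, the force and the opening at its end, in the units of the state.
- ctrl.get_state(): the state, without advancing time (a new reading comes with each control period).
- ctrl.get_image(name): name is "side" or "top"; returns a dict with "color" (384x512x3 uint8, red, green, blue), "range_z" (384x512 float32, m along the optical axis (not along the pixel's ray), 0 where there is no reading), "K" (3x3 intrinsics, pixels), "R" (3x3) and "t" (3): a world point X has camera coordinates R X + t. Camera axes: x right, y down, z forward; pixel columns grow to the right and rows downward; lengths in m; the calibration is good to about 2 mm. A picture is of the moment at which its call begins.
- ctrl.close_job(): hands the job in, once; it reports no verdict.
The state is a dict: "time": time; "joint_positions": joint angles; "qd": joint speeds; "joint_torque": joint torques, N m; "position": TCP position; "tool_rot": TCP orientation; "ft_force": force on the tool from outside, world axes, zero at the start; "torque": the same for the moment, N m; "grip_width": opening from 0.0 (shut) to 1.0 (fully open).
Only numpy, scipy, OpenCV 4.12 (cv2) and the standard library are available. Lean on these libraries where they do the work, as an engineer would, in place of code of your own. Each camera call takes 0.05 s, during which the arm holds its last target. There are 200 camera calls.

TASK

Push the three loose black screw caps that lie on the white sorting tray out through the narrow gate in its rim, one at a time, so that all three drop into the catch slot behind the gate. Only slide them along the tray floor with the fingers, never pick a cap up, and leave the vial, the stopper and the weighing jar on the tray and everything on the bench standing where they are.

Things in the scene. Friction and masses are not known exactly. Their poses are not given: they have to be found in the camera images.
- tray: white sorting tray on an aluminium base, fixed to the bench, standing at a varying place and yaw. Origin on the bench under the tray (z = 0 is the bench top). Its floor is a level rectangle 75 mm above the bench, from x = -120 to +120 mm and y = -105 to +125 mm in the tray's axes, enclosed by a rim 14 mm high above the floor and 6 mm thick. The -y side of the rim has one opening, the gate, in its middle (x = -20 to +20 mm)
- gate (a point): middle of the gate, at floor height (75 mm above the bench), on the inner face of the rim, at x = 0, y = -105 mm of the tray; its axes are the tray's, so -y leads out through the gate. The gate is 40 mm wide and open at the top. The tray floor ends exactly here, at the inner face of the rim: a cap tips off the edge into the slot as soon as its centre is a few mm past this line, so the fingers need not go through the gate
- slot (a point): middle of the bottom of the catch slot, a pocket open at the top right behind the gate, 4 mm above the bench. Inside it is 80 mm wide (tray x = -40 to +40 mm) and 70 mm long (from the gate line to 70 mm beyond it), its bottom 71 mm below the tray floor, its outer walls 89 mm above the bench
- cap0: black plastic screw cap, a solid disc 28 mm in diameter and 10 mm thick, lying flat on the tray floor at the start; 10 to 18 g. Origin at its centre, 5 mm above the floor it lies on; its z axis is the disc's axis
- cap1: black plastic screw cap, a solid disc 28 mm in diameter and 10 mm thick, lying flat on the tray floor at the start; 10 to 18 g. Origin at its centre, 5 mm above the floor it lies on; its z axis is the disc's axis
- cap2: black plastic screw cap, a solid disc 28 mm in diameter and 10 mm thick, lying flat on the tray floor at the start; 10 to 18 g. Origin at its centre, 5 mm above the floor it lies on; its z axis is the disc's axis
- vial: amber vial with a white cap, 24 mm in diameter, 48 mm high, standing upright in a corner of the tray floor. Origin at the centre of its underside, z up
- stopper: tapered cork stopper, wider at the top, up to 34 mm in diameter, 32 mm high, standing in a corner of the tray floor. Origin at the centre of its underside, z up
- weighjar: small steel weighing jar with a knob, 34 mm in diameter, 42 mm high, standing in a corner of the tray floor. Origin at the centre of its underside, z up
- beaker: glass beaker, 70 mm in diameter, 90 mm high, standing on the bench beside the tray; origin under its centre
- reagent: amber reagent bottle with a red cap, 72 mm in diameter, 150 mm high, standing on the bench beside the tray; origin under its centre
- flask: conical glass flask, 84 mm in diameter, 108 mm high, standing on the bench beside the tray; origin under its centre
- tipbox: yellow pipette-tip box, 115 x 80 x 50 mm, on the bench; origin under its centre
- washbottle: white bottle with a red cap, 64 mm in diameter, 130 mm high, standing on the bench; origin under its centre
Not all that is in view belongs to the job. Leave any purple look-alike of the beaker alone.

How it is judged:
On the way, in this order (a step that is already met when the one before it is completed fails the run):
1. a first cap alone has dropped into the slot (((z of cap0 in the frame of gate below -0.01 m and y of cap0 in the frame of gate between -0.072 and 0 m and x of cap0 in the frame of gate between -0.042 and 0.042 m) or (z of cap1 in the frame of gate below -0.01 m and y of cap1 in the frame of gate between -0.072 and 0 m and x of cap1 in the frame of gate between -0.042 and 0.042 m) or (z of cap2 in the frame of gate below -0.01 m and y of cap2 in the frame of gate between -0.072 and 0 m and x of cap2 in the frame of gate between -0.042 and 0.042 m))), for 0.2 s.
2. a second cap has dropped into the slot, the third not yet ((((z of cap0 in the frame of gate below -0.01 m and y of cap0 in the frame of gate between -0.072 and 0 m and x of cap0 in the frame of gate between -0.042 and 0.042 m) and (z of cap1 in the frame of gate below -0.01 m and y of cap1 in the frame of gate between -0.072 and 0 m and x of cap1 in the frame of gate between -0.042 and 0.042 m)) or ((z of cap0 in the frame of gate below -0.01 m and y of cap0 in the frame of gate between -0.072 and 0 m and x of cap0 in the frame of gate between -0.042 and 0.042 m) and (z of cap2 in the frame of gate below -0.01 m and y of cap2 in the frame of gate between -0.072 and 0 m and x of cap2 in the frame of gate between -0.042 and 0.042 m)) or ((z of cap1 in the frame of gate below -0.01 m and y of cap1 in the frame of gate between -0.072 and 0 m and x of cap1 in the frame of gate between -0.042 and 0.042 m) and (z of cap2 in the frame of gate below -0.01 m and y of cap2 in the frame of gate between -0.072 and 0 m and x of cap2 in the frame of gate between -0.042 and 0.042 m)))), for 0.2 s.
3. the third cap has dropped into the slot (z of each of cap0, cap1, cap2 in the frame of gate below -0.01 m and y of cap0 in the frame of gate between -0.072 and 0 m and x of cap0 in the frame of gate between -0.042 and 0.042 m and y of cap1 in the frame of gate between -0.072 and 0 m and x of cap1 in the frame of gate between -0.042 and 0.042 m and y of cap2 in the frame of gate between -0.072 and 0 m and x of cap2 in the frame of gate between -0.042 and 0.042 m), for 0.2 s.
At the end, for the whole second after the job is handed in: all three caps lie at rest in the catch slot (centres between its walls and at least 10 mm below the tray floor); the vial, stopper, weighing jar and the things on the bench stand upright within 25 mm of where they started (all of step 3 and linear speed of each of cap0, cap1, cap2 below 0.03 m/s and not (distance of any of vial, stopper, weighjar from where it was at the start of the episode above 0.025 m or angle between any of vial, stopper, weighjar's own z axis and vertical above 0.4 rad) and not (distance of any of beaker, reagent, flask, tipbox, washbottle from where it was at the start of the episode above 0.025 m or angle between any of beaker, reagent, flask, tipbox, washbottle's own z axis and vertical above 0.4 rad)); the robot touches nothing.
It fails at once if a cap is lifted more than 11 mm off the tray floor (z of any of cap0, cap1, cap2 in the frame of gate above 0.016 m).
It fails at once if the vial, stopper or weighing jar on the tray is moved more than 25 mm or tipped (distance of any of vial, stopper, weighjar from where it was at the start of the episode above 0.025 m or angle between any of vial, stopper, weighjar's own z axis and vertical above 0.4 rad).
It fails at once if something standing on the bench is moved more than 25 mm or tipped (distance of any of beaker, reagent, flask, tipbox, washbottle from where it was at the start of the episode above 0.025 m or angle between any of beaker, reagent, flask, tipbox, washbottle's own z axis and vertical above 0.4 rad).
It also fails if it takes over 62 s, if anything falls off the work surface, if the arm or the gripper's body presses on something with over 40 N, if the wrist force passes 120 N, or if a joint passes its speed limit or range.

## Working session

There is one attempt and no reset: what is moved stays moved. The work goes in short steps, Python scripts to look and compute and a shell command to move; the robot and the scene stay as the last step left them, time stands still between calls to the robot, and variables do not carry over. Pictures are saved under pics/ and viewed, about 8 in all and at most 12, crops included, and the job is handed in when it is done.

```bash
mkdir -p pics
python3 - <<'E'
from bench import ctrl
import cv2,numpy as np
print(ctrl.get_state())
a=[]
for n in("top","side"):
    i=ctrl.get_image(n); np.savez(f"{n}0.npz",**i); cv2.imwrite(f"pics/{n}0.png",i["color"][:,:,::-1]); print(n,i["K"].round(1).tolist(),i["R"].round(3).tolist(),i["t"].round(3).tolist(),(i["range_z"]>0).mean())
E
```

```text
{'time': 0.0, 'joint_positions': array([-1.27288344,  0.32182346, -0.07011077,  1.45168542,  0.02261382,
        1.37077121, -0.05690623]), 'qd': array([ 0.00230891, -0.00091982,  0.0008815 ,  0.00103569,  0.00082744,
        0.00148368,  0.00106316]), 'joint_torque': array([-2.66162806e-04, -4.91307592e+01, -4.04493660e-01, -3.12510073e+01,
       -6.40203897e-02,  4.41829709e-02,  1.87916321e-04]), 'position': array([0.18188051, 0.6233975 , 0.18905624]), 'tool_rot': array([-4.44212854e-01, -3.10985931e+00,  2.97261172e-03]), 'ft_force': array([ 0.1819708 ,  0.34790364, -0.11047962]), 'torque': array([ 0.02247034, -0.02421703, -0.00292763]), 'grip_width': 1.000758216618649}
top [[403.0, 0.0, 261.3], [0.0, 403.0, 196.7], [0.0, 0.0, 1.0]] [[-0.008, -1.0, 0.004], [-0.997, 0.008, -0.082], [0.082, -0.005, -0.997]] [0.023, 0.533, 1.232] 0.9959716796875
side [[370.0, 0.0, 255.4], [0.0, 370.0, 190.2], [0.0, 0.0, 1.0]] [[0.709, -0.705, 0.005], [-0.443, -0.451, -0.775], [0.549, 0.547, -0.632]] [-0.373, 0.312, 0.752] 0.9962107340494791
```

View pics/top0.png

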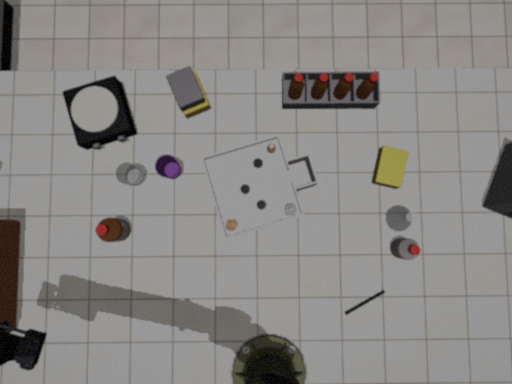

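View pics/side0.png

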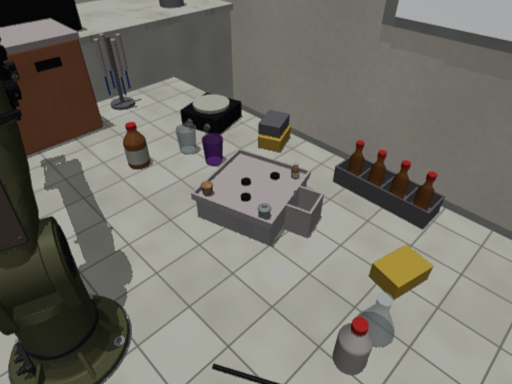

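The top view shows the tray around (253,187) with the gate and slot on its right at (302,173). The black caps are at (258,163), (245,189) and (261,205). The vial is at (271,148), the stopper at (231,224) and the jar at (290,209).

```bash
cat > h.py <<'E'
import numpy as np,cv2
def ray(i,uv,z):
    uv=np.atleast_2d(np.asarray(uv,float)); d=np.c_[uv,np.ones(len(uv))]@np.linalg.inv(i["K"]).T@i["R"]
    c=-i["R"].T@i["t"]; return c+d*((z-c[2])/d[:,2])[:,None]
def cloud(i):
    h,w=i["range_z"].shape; u,v=np.meshgrid(np.arange(w),np.arange(h))
    p=np.stack([u,v,np.ones_like(u)],-1)@np.linalg.inv(i["K"]).T*i["range_z"][...,None]
    return (p-i["t"])@i["R"]
def caps(i,c0=None,box=None):
    """dark blobs on the tray floor -> top-face centre cast on z=.085"""
    P=cloud(i); m=((i["color"].max(2)<60)&(P[...,2]>.06)&(P[...,2]<.1)).astype(np.uint8)
    n,_,s,c=cv2.connectedComponentsWithStats(m)
    return [(s[k,4],c[k].round(1),ray(i,c[k],.085)[0]) for k in range(1,n) if s[k,4]>12]
E
python3 - <<'E'
from h import *
for n in("top","side"):
    i=dict(np.load(n+"0.npz")); P=cloud(i)
    reg=np.zeros(P.shape[:2],bool)
    reg[(slice(125,250),slice(190,325)) if n=="top" else (slice(140,240),slice(180,330))]=1
    z=P[...,2]
    m=(reg&(z>.065)&(z<.098)).astype(np.uint8)
    q=P[(m>0)&(z<.08)]; print(n,"floor z",np.median(q[:,2]))
    m=cv2.morphologyEx(m,cv2.MORPH_CLOSE,np.ones((5,5)))
    mo=cv2.morphologyEx(m,cv2.MORPH_OPEN,np.ones((45,45))) if n=="top" else m
    c=max(cv2.findContours(mo,0,2)[0],key=cv2.contourArea)
    xy=(P[mo>0][:,:2]*1000).astype(np.float32); r=cv2.minAreaRect(xy)
    print(r, cv2.boxPoints(r).round().tolist())
    for c in caps(i): print(c[0],c[1],(c[2]*1000).round())
    # tall objects on tray
    t=(reg&(z>.097)&(z<.14)).astype(np.uint8); k,_,s,c=cv2.connectedComponentsWithStats(t)
    for j in range(1,k):
        if s[j,4]>8: print("tall",s[j,4],c[j].round(1),(np.median(P[_==j],0)*1000).round())
    o=i["color"][125:250,190:325] if n=="top" else i["color"][140:250,170:340]
    cv2.imwrite(f"pics/{n}c.png",cv2.resize(o[:,:,::-1],None,fx=4,fy=4,interpolation=2))
E
```

```text
top floor z 0.07471816616655841
((549.3153076171875, 48.90626525878906), (230.9841766357422, 237.4653778076172), 89.35554504394531) [[429.0, -65.0], [667.0, -68.0], [669.0, 163.0], [432.0, 166.0]]
1351 [101.4 113.7] [782. 497.  85.]
129 [343.   86.5] [ 861. -231.   85.]
137 [366.7  86.4] [ 861. -303.   85.]
111 [295.2  87.7] [858. -86.  85.]
123 [319.1  87.1] [ 860. -158.   85.]
82 [192.3 104.2] [809. 224.  85.]
392 [503.6 187. ] [ 552. -700.   85.]
47 [160.1 163. ] [631. 319.  85.]
38 [257.7 162.7] [630.  29.  85.]
36 [244.7 188.8] [552.  68.  85.]
34 [260.7 204.2] [506.  21.  85.]
65 [120.4 228.4] [438. 433.  85.]
818 [  4.4 268.5] [325. 767.  85.]
20 [397.8 246. ] [ 380. -380.   85.]
235 [267.4 362.7] [52.  5. 85.]
tall 50 [270.9 147.2] [670. -10. 107.]
tall 102 [290.1 208.9] [490. -64. 108.]
tall 101 [230.9 224.3] [448. 107. 106.]
side floor z 0.07406860606079253
((424.6679382324219, -172.0111083984375), (1076.29248046875, 347.6339111328125), 57.73471450805664) [[-10.0, -534.0], [284.0, -720.0], [859.0, 190.0], [565.0, 376.0]]
35 [118.7  87.1] [613. 882.  85.]
453 [211.6 111.4] [749. 451.  85.]
248 [273.4 128.6] [819. 207.  85.]
144 [210.9 145.7] [598. 273.  85.]
89 [136.6 146.9] [426. 431.  85.]
153 [355.7 162.3] [ 848. -102.   85.]
171 [376.6 172.6] [ 847. -174.   85.]
52 [274.3 175.4] [627.  24.  85.]
185 [399.3 183.5] [ 847. -245.   85.]
56 [245.6 181.1] [550.  62.  85.]
205 [423.5 195.1] [ 847. -316.   85.]
67 [245.2 196.6] [503.  14.  85.]
14 [260.4 214. ] [483. -61.  85.]
1155 [ 67.8 342.4] [ -5. -56.  85.]
tall 63 [295.3 168.3] [670. -15. 104.]
tall 98 [206.5 185.2] [445. 104. 106.]
tall 115 [264.  208.2] [487. -70. 107.]
```

View pics/topc.png

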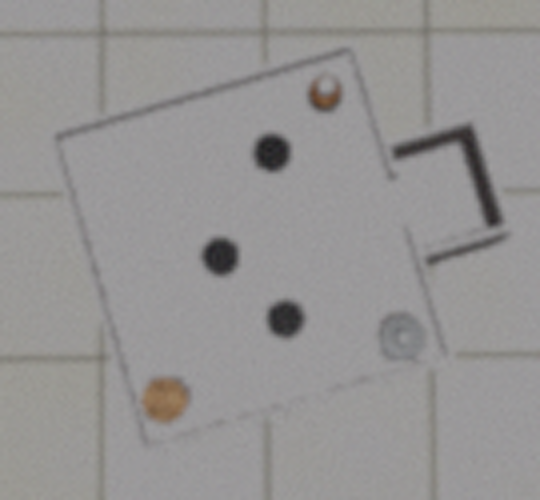

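The crop gives floor corners at (58,135), (350,48), (445,355) and (147,442). The gate edges are at (392,177) and (405,228).

```bash
cat >> h.py <<'E'
i0=dict(np.load("top0.npz"))
_c=np.array([(58,135),(350,48),(445,355),(147,442)],float)/4+[190-.375,125-.375]
C=ray(i0,_c,.080)[:,:2]*1000   # far-top, gate-top, gate-bottom, far-bottom
_g=ray(i0,np.array([(392,177),(405,228)])/4+[190-.375,125-.375],.080)[:,:2]*1000
d=(C[0]-C[1])+(C[3]-C[2]); d/=np.linalg.norm(d)
e=(C[1]-C[2])+(C[0]-C[3]); e/=np.linalg.norm(e)
yaw=np.mean([np.arctan2(-d[0],d[1]),np.arctan2(e[1],e[0])])
A=np.array([[np.cos(yaw),-np.sin(yaw)],[np.sin(yaw),np.cos(yaw)]])
O=C.mean(0)-A@[0,10]
def tray(p): return (np.asarray(p)[...,:2]*1000-O)@A   # m world -> mm tray
def tool():
    from bench import ctrl; from scipy.spatial.transform import Rotation as R
    s=ctrl.get_state(); M=R.from_rotvec(s["tool_rot"]).as_matrix()
    return s,M
def report():
    s,M=tool(); ty=A.T@M[:2,1]
    print("t %.2f tray xy"%s["time"],tray(s["position"]).round(1),"z %.1f"%(s["position"][2]*1000),"jaw dir in tray",ty.round(3),"twist to align(rad) %.3f"%-(np.arctan2(ty[1],ty[0])*-1+np.pi/2),"tilt",M[:,2].round(3),"grip %.3f"%s["grip_width"],"F",s["ft_force"].round(1))
    return s,M
E
python3 - <<'E'
from h import *
print("sides",[np.linalg.norm(C[k]-C[k-1]).round() for k in range(4)],"yaws",np.arctan2(-d[0],d[1]),np.arctan2(e[1],e[0]),"O",O.round(1))
print("gate edges",tray(_g/1000).round(1), "width",np.linalg.norm(_g[0]-_g[1]))
for n in("top","side"):
    i=dict(np.load(n+"0.npz"))
    for c in caps(i):
        t=tray(c[2])
        if abs(t[0])<118 and -100<t[1]<120: print(n,c[0],t.round(1))
    q=[(i["color"],)]
for nm,p in(("vial",(.670,-.0125)),("jar",(.4885,-.067)),("stop",(.4465,.1055))): print(nm,tray(p).round())
report()
E
```

```text
sides [np.float64(238.0), np.float64(228.0), np.float64(241.0), np.float64(229.0)] yaws 0.28096227730249085 0.2833068754494407 O [565.   36.3]Traceback (most recent call last):
  File "<stdin>", line 3, in <module>
NameError: name '_g' is not defined
```

```bash
sed -i 's/_g=/G=/; s/%-(np.arctan2(ty\[1\],ty\[0\])\*-1+np.pi\/2)/%(np.arctan2(ty[1],ty[0])-np.pi\/2)/' h.py
python3 - <<'E'
from h import *
print("gate edges",tray(G/1000).round(1), "width",np.linalg.norm(G[0]-G[1]))
for n in("top","side"):
    i=dict(np.load(n+"0.npz"))
    for c in caps(i):
        t=tray(c[2])
        if abs(t[0])<118 and -100<t[1]<120: print(n,c[0],t.round(1))
for nm,p in(("vial",(.670,-.0125)),("jar",(.4885,-.067)),("stop",(.4465,.1055))): print(nm,tray(p).round())
report()
E
```

```text
gate edges [[  17.7 -105.7]
 [ -21.7 -103.9]] width 39.45227934140006
top 38 [ 60.2 -25.1]
top 36 [-3.5 34. ]
top 34 [-60.9   1.7]
side 52 [ 55.9 -28.7]
side 56 [-7.5 29.3]
side 67 [-66.   -3.6]
side 14 [-105.7  -70.8]
vial [ 87. -76.]
jar [-102.  -78.]
stop [-95.  99.]
t 0.10 tray xy [-204.5  670.6] z 189.2 jaw dir in tray [0.536 0.844] twist to align(rad) -0.566 tilt [-0.    -0.002 -1.   ] grip 0.997 F [ 0.4 -0.3  0.4]
```

```bash
python3 -m inch '[[0,0,0,-30,-0.14],[0,0,0,-30,-0.14],[0,0,0,0,-0.14],[0,0,0,0,-0.14],[0,0,0,0,0]]' 5; python3 -c "from h import *;report()"
```

```text
time: 0.72
position: [0.1814, 0.622, 0.2475]
tool_rot: [0.458, -3.105, 0.012]
ft_force: [0.2, -0.9, 0.3]
grip_width: 0.543
t 0.72 tray xy [-205.3  669.3] z 247.5 jaw dir in tray [-0.011  1.   ] twist to align(rad) 0.011 tilt [-0.002 -0.008 -1.   ] grip 0.543 F [ 0.2 -0.9  0.3]
```

```bash
python3 -m inch '[[0,-20,-53,0,0],[0,-20,-53,0,0],[0,-20,-53,0,0],[0,-20,-53,0,0],[0,-20,-53,0,0]]' >/dev/null; python3 -m inch '[[0,-20,-53,0,0],[0,-20,-53,0,0],[0,-20,-53,0,0],[0,-20,-53,0,0],[0,0,0,0,0]]'; python3 -c "from h import *;report()"
```

```text
time: 1.98
position: [0.4941, 0.1989, 0.2447]
tool_rot: [0.411, -3.106, 0.017]
ft_force: [0.3, 0.1, 0.5]
grip_width: 0.502
t 1.98 tray xy [-22.8 175.9] z 244.7 jaw dir in tray [0.019 1.   ] twist to align(rad) -0.019 tilt [-0.007 -0.012 -1.   ] grip 0.502 F [0.3 0.1 0.5]
```

```bash
python3 -m inch '[[0,-20,-50,0,0],[0,-20,-50,0,0],[0,-20,-50,0,0],[0,-20,-48,0,-0.02],[0,0,0,0,0]]'>/dev/null;  python3 -c "from h import *;report()"
```

```text
t 2.60 tray xy [ 54.9 -22.4] z 243.1 jaw dir in tray [0.002 1.   ] twist to align(rad) -0.002 tilt [-0.01  -0.009 -1.   ] grip 0.500 F [-1.1  0.6  0.3]
```

Descend partway (fingertips at about z 145) and look, to check alignment from both cameras.

```bash
python3 -m inch '[[0,-4,-4,45,0],[0,0,0,45,0],[0,0,0,8,0],[0,0,0,0,0]]'>/dev/null;  python3 - <<'E'
from h import *
from bench import ctrl
report()
o=[]
for n,(a,b) in(("top",(190,110)),("side",(170,110))):
    i=ctrl.get_image(n); print(n,[(c[0],tray(c[2]).round(1)) for c in caps(i) if abs(tray(c[2])[0])<118 and -190<tray(c[2])[1]<120])
    o.append(cv2.resize(i["color"][b:b+140,a:a+140,::-1],None,fx=2.8,fy=2.8,interpolation=2))
cv2.imwrite("pics/a.png",np.hstack(o))
E
```

```text
t 3.10 tray xy [ 59.4 -19.4] z 143.6 jaw dir in tray [0.002 1.   ] twist to align(rad) -0.002 tilt [-0.01  -0.005 -1.   ] grip 0.498 F [0.5 0.2 0.8]
top []
side [(np.int32(66), array([ 56.1, -29.2])), (np.int32(63), array([-8.5, 28.3])), (np.int32(72), array([-65.4,  -3.5]))]
```

View pics/a.png

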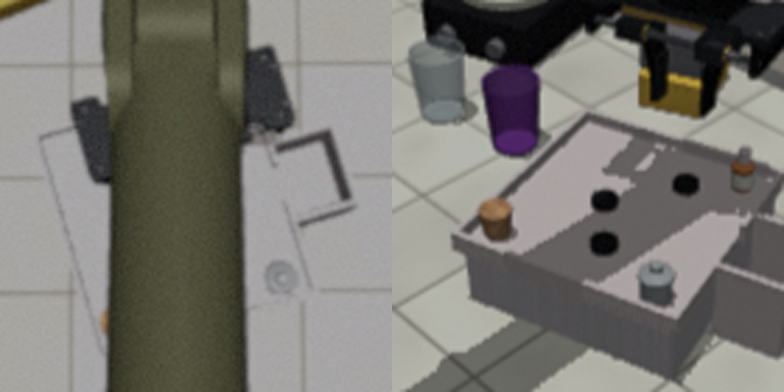

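Run:
```python
from h import *
s,M=report(); i=dict(np.load("side0.npz"))
for dy in(-.0367,-.0217,0,.0217,.0367):
    X=s["position"]+M[:,1]*dy; p=i["K"]@(i["R"]@X+i["t"]); p=p[:2]/p[2]; print(dy,p.round(1),((p-[170,110])*2.8+[392,0]).round())
# expected side centroids for caps given top estimates
for t in((60.2,-25.1),(-3.5,34),(-60.9,1.7),(59,-26.5)):
    w=np.r_[(A@t+O)/1000,.080]; p=i["K"]@(i["R"]@w+i["t"]); print(t,(p[:2]/p[2]).round(1))
for c in caps(i):
    if 240<c[1][0]<280 and 170<c[1][1]<200: print(c[1], tray(ray(i,c[1],.080)[0]).round(1))
```

```text
t 3.20 tray xy [ 60.1 -19.8] z 144.6 jaw dir in tray [0.001 1.   ] twist to align(rad) -0.001 tilt [-0.008 -0.004 -1.   ] grip 0.499 F [-0.   0.2 -0.3]
-0.0367 [284.9 160.1] [714. 140.]
-0.0217 [280.  158.6] [700. 136.]
0 [272.9 156.4] [680. 130.]
0.0217 [266.  154.3] [661. 124.]
0.0367 [261.2 152.8] [647. 120.]
(60.2, -25.1) [273.8 175.6]
(-3.5, 34) [244.8 181.3]
(-60.9, 1.7) [244.5 196.4]
(59, -26.5) [274. 176.]
[274.3 175.4] [ 61.8 -25.9]
[245.6 181.1] [-1.7 32.6]
[245.2 196.6] [-60.7  -0.5]
```

```bash
cat > tip.py <<'E'
from h import *
from bench import ctrl
s,M=report(); i=ctrl.get_image("side"); P=cloud(i)
q=(P-s["position"])@M
m=(abs(q[...,0])<.03)&(abs(q[...,1])<.065)&(q[...,2]>-.05)&(P[...,2]>.1)
for side in(-1,1):
    k=q[m&(np.sign(q[...,1])==side)]*1000
    k=k[np.argsort(-k[:,2])][:200]
    lo=k[k[:,2]>k[5,2]-8]
    print(side,"tool z of lowest",k[:8,2].round(1),"x range",lo[:,0].min().round(),lo[:,0].max().round(),"y",lo[:,1].min().round(),lo[:,1].max().round())
E
python3 tip.py
```

```text
t 3.20 tray xy [ 60.1 -19.8] z 144.6 jaw dir in tray [0.001 1.   ] twist to align(rad) -0.001 tilt [-0.008 -0.004 -1.   ] grip 0.499 F [-0.   0.2 -0.3]
-1 tool z of lowest [44.3 44.2 43.6 43.1 42.8 42.2 41.5 41.2] x range -30.0 -21.0 y -64.0 -48.0
1 tool z of lowest [-30.6 -31.4 -32.8 -33.1 -33.8 -33.8 -34.5 -34.8] x range -9.0 13.0 y 20.0 30.0
```

Run:
```python
from h import *
from bench import ctrl
s,M=report(); i=ctrl.get_image("side"); P=cloud(i); q=(P-s["position"])@M*1000
a,b,k=230,90,8
c=cv2.resize(i["color"][b:b+75,a:a+85,::-1],None,fx=k,fy=k,interpolation=0)
c=np.clip(c*1.6,0,255).astype(np.uint8)
for dy in(-36.7,-21.7,21.7,36.7):
    for z in(0,-30,-70):
        X=s["position"]+M@[0,dy/1000,z/1000]; p=i["K"]@(i["R"]@X+i["t"]); p=p[:2]/p[2]
        cv2.circle(c,tuple(int(v) for v in (p-[a,b])*k),4,(0,255,0) if z==0 else(255,255,0),1)
cv2.imwrite("pics/b.png",c)
for v in range(110,160,4): print(v,[tuple(int(t) for t in q[v,u]) for u in(262,266,270,280,284,287)])
```

```text
t 3.25 tray xy [ 60.3 -20.4] z 144.9 jaw dir in tray [0.002 1.   ] twist to align(rad) -0.002 tilt [-0.007 -0.004 -1.   ] grip 0.498 F [1.  0.5 0.1]
110 [(25, 24, -144), (24, 13, -147), (28, 0, -151), (21, -23, -155), (22, -34, -158), (22, -42, -159)]
114 [(23, 25, -132), (23, 13, -135), (24, 2, -139), (23, -24, -145), (23, -35, -148), (23, -43, -150)]
118 [(22, 25, -120), (0, 25, -111), (22, 2, -126), (25, -26, -136), (27, -37, -139), (25, -44, -140)]
122 [(32, 19, -116), (32, 8, -119), (26, 0, -118), (-267, 107, 47), (21, -36, -125), (14, -41, -123)]
126 [(10, 31, -90), (-1, 25, -86), (-233, 128, 52), (38, -33, -121), (38, -44, -125), (33, -50, -124)]
130 [(8, 31, -77), (7, 20, -80), (-229, 125, 65), (39, -34, -111), (37, -44, -113), (38, -52, -116)]
134 [(12, 29, -68), (4, 22, -66), (-229, 125, 81), (-239, 92, 76), (10, -33, -85), (3, -38, -83)]
138 [(-219, 150, 99), (5, 20, -55), (-226, 123, 94), (-241, 92, 93), (8, -33, -72), (-9, -33, -63)]
142 [(-214, 148, 111), (3, 21, -41), (-221, 120, 107), (-232, 87, 103), (10, -34, -61), (-300, 90, 140)]
146 [(-214, 147, 128), (-221, 135, 127), (-223, 120, 125), (9, -23, -46), (0, -30, -43), (-285, 82, 146)]
150 [(-213, 146, 143), (-217, 132, 141), (-222, 119, 140), (10, -24, -34), (-247, 76, 141), (-253, 67, 141)]
154 [(-191, 134, 144), (-196, 122, 143), (-202, 109, 142), (-224, 81, 146), (-227, 67, 143), (-232, 57, 142)]
158 [(-56, 64, 59), (-59, 52, 57), (-61, 39, 54), (-198, 68, 143), (-205, 56, 143), (-211, 47, 144)]
```

View pics/b.png

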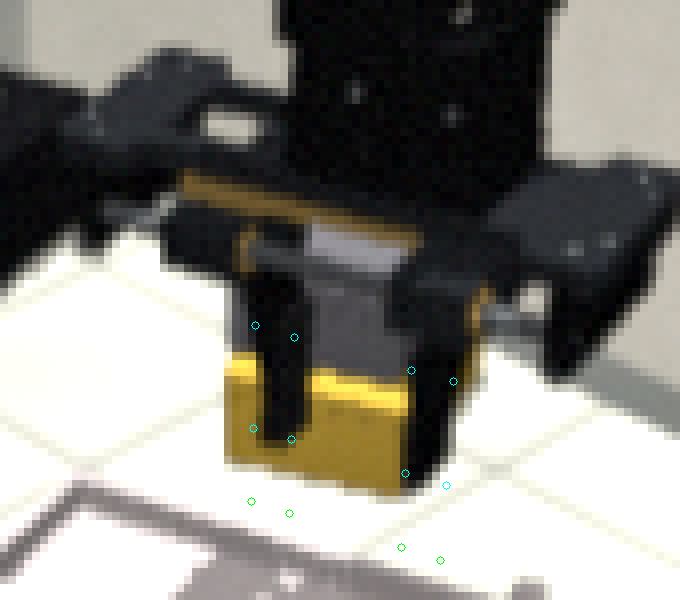

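In the side view the real fingertips sit about 30 mm above the reported TCP: they are at (285,440) and (425,485), while the predictions are the green circles lower down. I'll shut the fingers and measure again to find out whether the linkage causes this or it is a constant bias.

```bash
python3 -m inch '[[-1,0,0,0,0],[-1,0,0,0,0],[-1,0,0,0,0],[-1,0,0,0,0],[-1,0,0,0,0]]'>/dev/null
cat > tip.py <<'E'
from h import *
from bench import ctrl
s,M=report(); i=ctrl.get_image("side"); P=cloud(i); q=(P-s["position"])@M*1000
m=(abs(q[...,0])<25)&(abs(q[...,1])<62)&(q[...,2]>-75)&(P[...,2]>.09)&(i["color"].max(2)<90)
n,l,st,c=cv2.connectedComponentsWithStats(m.astype(np.uint8))
for j in range(1,n):
    if st[j,4]<8: continue
    k=q[l==j]; b=k[np.argsort(-k[:,2])][:12]
    print("blob",st[j,4],"lowest z",b[:4,2].round(1),"x",b[:,0].min().round(),b[:,0].max().round(),"y",b[:,1].min().round(),b[:,1].max().round())
E
python3 tip.py
```

```text
t 3.92 tray xy [ 61.6 -21.4] z 147.6 jaw dir in tray [0.003 1.   ] twist to align(rad) -0.003 tilt [-0.003 -0.004 -1.   ] grip 0.041 F [ 0.6 -0.2  0.1]
blob 152 lowest z [-30.7 -32.8 -32.9 -33.8] x -5.0 11.0 y -12.0 7.0
blob 19 lowest z [56.7 54.5 52.2 51.2] x -23.0 -16.0 y -60.0 -45.0
```

The offset is the same with the fingers shut (tips at about −30 mm), so the reported z is biased and the tips are really about 30 mm higher. I'll descend stepwise, measuring the tips as I go.

```bash
python3 -m inch '[[0,0,-4,0,0],[0,0,0,0,0],[0,0,0,10,0],[0,0,0,10,0],[0,0,0,0,0]]'>/dev/null; sed -i 's/\.09)&(i/.086)\&(i/' tip.py; python3 tip.py
```

```text
t 4.60 tray xy [ 60.8 -25.7] z 125.3 jaw dir in tray [0.003 1.   ] twist to align(rad) -0.003 tilt [-0.004 -0.004 -1.   ] grip 0.469 F [-0.1  0.6 -0.6]
blob 82 lowest z [-33.9 -34.9 -35.7 -36.2] x -8.0 13.0 y 19.0 26.0
blob 78 lowest z [-33.5 -34.1 -34.4 -35. ] x -7.0 11.0 y -31.0 -22.0
blob 8 lowest z [13.8 11.9 11.6  9.7] x -25.0 -22.0 y -56.0 -49.0
blob 26 lowest z [39.1 37.9 37.8 36.8] x -25.0 -16.0 y -55.0 -41.0
```

```bash
python3 -m inch '[[0,0,0,5,0],[0,0,0,4,0],[0,0,0,0,0]]'; sed -i 's/\.086)&(i/.07)\&(i/' tip.py; python3 tip.py
```

```text
time: 5.03
position: [0.6311, 0.0286, 0.1165]
tool_rot: [0.436, -3.107, 0.006]
ft_force: [0.3, 0.2, 0.1]
grip_width: 0.501
t 5.03 tray xy [ 61.4 -25.8] z 116.5 jaw dir in tray [0.003 1.   ] twist to align(rad) -0.003 tilt [-0.003 -0.004 -1.   ] grip 0.501 F [0.3 0.2 0.1]
blob 90 lowest z [-34.1 -35.  -36.4 -36.5] x -9.0 13.0 y 20.0 28.0
blob 71 lowest z [-35.6 -35.7 -37.7 -37.7] x -4.0 13.0 y -33.0 -25.0
blob 8 lowest z [7.4 5.6 5.4 4.7] x -25.0 -23.0 y -55.0 -49.0
blob 42 lowest z [42.  41.2 40.  38.5] x -24.0 -18.0 y -61.0 -42.0
blob 78 lowest z [43.9 43.7 43.2 43. ] x -20.0 15.0 y -13.0 21.0
```

```bash
python3 -m inch '[[0,0,0,4,0],[0,0,0,0,0]]'; python3 -m inch '[[0,0,0,2,0],[0,0,0,0,0]]'; python3 tip.py
```

```text
time: 5.32
position: [0.6314, 0.0287, 0.1127]
tool_rot: [0.436, -3.108, 0.005]
ft_force: [0.1, 0.2, -0.3]
grip_width: 0.502
time: 5.58
position: [0.6315, 0.0287, 0.1107]
tool_rot: [0.436, -3.108, 0.005]
ft_force: [0.2, 0.1, 0.2]
grip_width: 0.499
t 5.58 tray xy [ 61.7 -25.9] z 110.7 jaw dir in tray [0.003 1.   ] twist to align(rad) -0.003 tilt [-0.002 -0.004 -1.   ] grip 0.499 F [0.2 0.1 0.2]
blob 87 lowest z [-34.  -34.7 -34.9 -36.4] x -4.0 12.0 y 19.0 29.0
blob 73 lowest z [-34.1 -34.9 -35.  -35.4] x -2.0 13.0 y -32.0 -25.0
blob 10 lowest z [ 1.5  0.4  0.1 -2.1] x -25.0 -21.0 y -55.0 -49.0
blob 44 lowest z [34.5 33.5 33.  32.4] x -23.0 -17.0 y -61.0 -43.0
blob 80 lowest z [37.8 37.7 37.4 37.4] x -25.0 14.0 y -14.0 20.0
```

```bash
python3 -m inch '[[-0.2,0,0,0,0],[-0.4,0,0,0,0],[-0.5,0,0,0,0]]' 3;python3 -m inch '[[-0.5,0,0,0,0],[-0.5,0,0,0,0],[-0.5,0,0,0,0]]' 3; python3 tip.py
```

```text
time: 6.0
position: [0.6318, 0.0286, 0.1111]
tool_rot: [0.436, -3.109, 0.005]
ft_force: [0.6, -0.2, 0.1]
grip_width: 0.287
time: 6.38
position: [0.6318, 0.0286, 0.1111]
tool_rot: [0.436, -3.109, 0.005]
ft_force: [-0.4, -0.4, 0.6]
grip_width: 0.251
t 6.38 tray xy [ 62. -26.] z 111.1 jaw dir in tray [0.003 1.   ] twist to align(rad) -0.003 tilt [-0.001 -0.004 -1.   ] grip 0.251 F [-0.4 -0.4  0.6]
blob 81 lowest z [-34.  -34.4 -35.1 -35.8] x -8.0 10.0 y 9.0 19.0
blob 71 lowest z [-32.  -33.  -33.7 -34.6] x -6.0 13.0 y -22.0 -13.0
blob 9 lowest z [ 0.5  0.5 -2.4 -2.9] x -24.0 -20.0 y -56.0 -49.0
blob 81 lowest z [39.6 38.7 37.6 37.5] x -23.0 16.0 y -9.0 19.0
blob 43 lowest z [35.9 35.2 34.8 33.7] x -23.0 -17.0 y -60.0 -43.0
```

I had the sign the wrong way round in the last steps: the tips are still about 30 mm *above* the reported height, near z 142. Reopening and continuing down.

```bash
python3 -m inch '[[0,0,0,0,0],[0,0,0,0,0],[0,0,0,0,0],[0,0,0,15,0],[0,0,0,10,0]]' 3 >/dev/null; python3 -m inch '[[0,0,0,10,0],[0,0,0,0,0]]';python3 - <<'E'
from h import *
import runpy; runpy.run_path("tip.py")
from bench import ctrl
i=ctrl.get_image("side")
c=cv2.resize(i["color"][120:220,190:330,::-1],None,fx=5,fy=5,interpolation=0)
cv2.imwrite("pics/c.png",np.clip(c*1.6,0,255).astype(np.uint8))
E
```

```text
time: 7.3
position: [0.6307, 0.0285, 0.0724]
tool_rot: [0.436, -3.107, 0.005]
ft_force: [-0.7, -0.4, 0.1]
grip_width: 0.503
t 7.30 tray xy [ 61.  -25.8] z 72.4 jaw dir in tray [0.003 1.   ] twist to align(rad) -0.003 tilt [-0.004 -0.004 -1.   ] grip 0.503 F [-0.7 -0.4  0.1]
blob 78 lowest z [-29.8 -32.3 -33.5 -34.6] x -7.0 13.0 y 20.0 29.0
blob 76 lowest z [ -2.4 -30.6 -31.8 -32.3] x -24.0 12.0 y -32.0 -14.0
blob 80 lowest z [ 0.3 -0.6 -2.  -2.1] x -25.0 14.0 y -14.0 19.0
blob 41 lowest z [-1.8 -2.4 -6.7 -7. ] x -24.0 -16.0 y -59.0 -43.0
```

View pics/c.png

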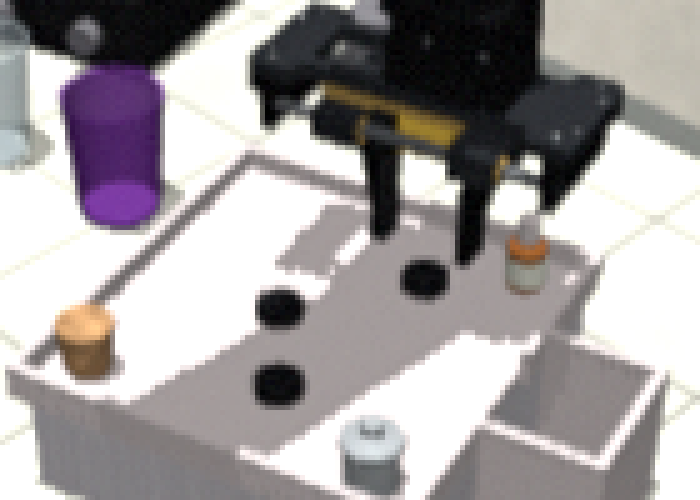

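The image shows the fingertips on either side of the cap at (425,278), still about 15–20 mm above it.

```bash
python3 -m inch '[[0,0,0,10,0],[0,0,0,6,0],[0,0,0,0,0]]';python3 -m inch '[[0,0,0,4,0],[0,0,0,0,0]]';python3 tip.py
```

```text
time: 7.78
position: [0.6323, 0.0285, 0.0573]
tool_rot: [0.437, -3.11, 0.006]
ft_force: [-0.2, -0.1, -0.2]
grip_width: 0.5
time: 8.02
position: [0.6324, 0.0285, 0.0532]
tool_rot: [0.437, -3.111, 0.005]
ft_force: [-0.5, -0.3, 0.5]
grip_width: 0.499
t 8.03 tray xy [ 62.6 -26.3] z 53.2 jaw dir in tray [0.003 1.   ] twist to align(rad) -0.003 tilt [ 0.    -0.004 -1.   ] grip 0.499 F [-0.5 -0.3  0.5]
blob 79 lowest z [-30.3 -31.8 -31.8 -32.2] x -7.0 12.0 y 20.0 28.0
blob 156 lowest z [-19.5 -19.6 -20.2 -20.4] x -24.0 14.0 y -26.0 17.0
blob 10 lowest z [-56.1 -56.4 -58.8 -58.8] x -23.0 -21.0 y -55.0 -49.0
blob 43 lowest z [-20.9 -23.6 -23.9 -25.8] x -23.0 -16.0 y -60.0 -42.0
```

```bash
python3 -m inch '[[0,2,0,3,0],[-0.1,0,0,0,0],[-0.25,0,0,0,0],[-0.45,0,0,0,0],[-0.45,0,0,0,0]]' 3;python3 -m inch '[[-0.45,0,0,0,0],[-0.45,0,0,0,0]]';python3 tip.py
```

```text
time: 8.7
position: [0.631, 0.0279, 0.0508]
tool_rot: [-0.437, 3.11, -0.005]
ft_force: [-0.0, 0.5, -0.1]
grip_width: 0.31
time: 8.95
position: [0.631, 0.0279, 0.0508]
tool_rot: [-0.437, 3.11, -0.006]
ft_force: [-0.0, -0.1, 0.5]
grip_width: 0.32
t 8.95 tray xy [ 61.  -26.5] z 50.8 jaw dir in tray [0.003 1.   ] twist to align(rad) -0.003 tilt [ 0.002 -0.003 -1.   ] grip 0.320 F [-0.  -0.1  0.5]
blob 218 lowest z [-21.9 -22.2 -22.6 -22.9] x -25.0 13.0 y -19.0 40.0
blob 41 lowest z [-24.5 -25.1 -25.2 -27.6] x -22.0 -18.0 y -58.0 -43.0
```

Grip reads 27.8 mm, so the cap is held. Next I slide it along the floor towards the gate axis.

```bash
python3 -m inch '[[-0.45,6,-3,0,0],[-0.45,10,-6,0,0],[-0.45,10,-6,0,0],[-0.45,6,-3,0,0],[-0.45,0,0,0,0]]' 3;python3 tip.py
```

```text
time: 9.62
position: [0.6027, -0.0013, 0.0509]
tool_rot: [-0.434, 3.111, -0.006]
ft_force: [-0.5, -0.3, -0.1]
grip_width: 0.313
t 9.62 tray xy [ 25.7 -46.6] z 50.9 jaw dir in tray [0.005 1.   ] twist to align(rad) -0.005 tilt [ 0.001 -0.004 -1.   ] grip 0.313 F [-0.5 -0.3 -0.1]
blob 218 lowest z [-19.6 -20.7 -21.7 -22.6] x -24.0 14.0 y -18.0 23.0
blob 9 lowest z [-20.4 -21.4 -21.4 -22.2] x 5.0 25.0 y -61.0 -59.0
```

```bash
python3 -m inch '[[-0.45,6,-5,0,0],[-0.45,10,-9,0,0],[-0.45,8,-8,0,0],[-0.45,2,-1,0,0],[-0.45,0,0,0,0]]' 3;python3 - <<'E'
from h import *
report()
from bench import ctrl
i=ctrl.get_image("side"); j=ctrl.get_image("top")
f=lambda i,b,a:np.clip(cv2.resize(i["color"][b:b+100,a:a+100,::-1],None,fx=4,fy=4,interpolation=2)*1.5,0,255).astype(np.uint8)
cv2.imwrite("pics/d.png",np.hstack([f(i,140,230),f(j,130,230)]))
E
```

```text
time: 10.3
position: [0.5831, -0.0324, 0.051]
tool_rot: [-0.435, 3.11, -0.006]
ft_force: [0.2, -0.3, -0.6]
grip_width: 0.312
t 10.30 tray xy [ -1.7 -71. ] z 51.0 jaw dir in tray [0.004 1.   ] twist to align(rad) -0.004 tilt [ 0.002 -0.004 -1.   ] grip 0.312 F [ 0.2 -0.3 -0.6]
```

View pics/d.png

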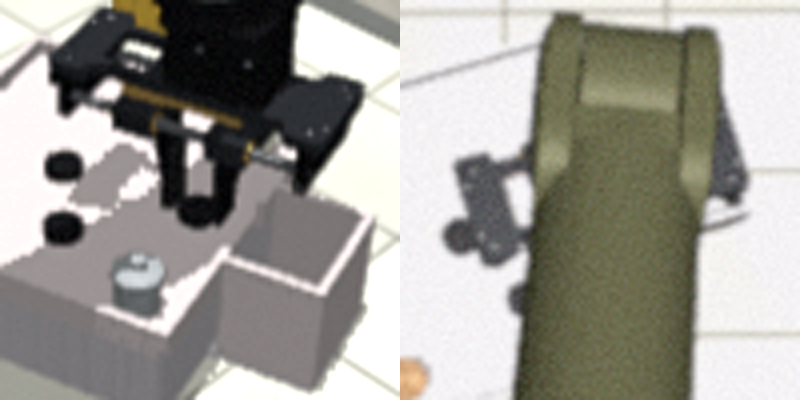

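The cap at (198,212) is between the fingers and lined up with the gate. I'll loosen the jaws so the rear finger does the pushing, then push it out.

```bash
python3 -m inch '[[-0.45,-1,-8,0,0],[-0.45,0,-8,0,0],[-0.17,0,0,0,0],[-0.17,0,-5,0,0],[-0.17,0,-8,0,0]]' 3;python3 -m inch '[[-0.17,0,-8,0,0],[-0.17,0,-8,0,0],[-0.17,0,-8,0,0],[-0.17,0,0,0,0]]' 3;python3 - <<'E'
from h import *
report()
from bench import ctrl
i=ctrl.get_image("side")
for c in caps(i):
    t=tray(c[2])
    if abs(t[0])<118 and -180<t[1]<120: print(c[0],c[1],t.round(1))
E
```

```text
time: 11.02
position: [0.5934, -0.0602, 0.051]
tool_rot: [-0.439, 3.109, -0.006]
ft_force: [-0.2, 0.5, 0.2]
grip_width: 0.412
time: 11.52
position: [0.6006, -0.0867, 0.0512]
tool_rot: [-0.436, 3.11, -0.007]
ft_force: [0.3, 0.1, -1.0]
grip_width: 0.418
t 11.53 tray xy [  -0.  -128.1] z 51.2 jaw dir in tray [0.004 1.   ] twist to align(rad) -0.004 tilt [ 0.002 -0.004 -1.   ] grip 0.418 F [ 0.3  0.1 -1. ]
54 [245.5 181.1] [-7.4 29.6]
31 [291. 194.] [   3.5 -105. ]
62 [245.1 196.6] [-66.   -3.3]
29 [306.5 199.6] [   2.6 -150.3]
```

```bash
python3 -m inch '[[0,0,0,0,0],[0,0,0,-20,0],[0,0,0,-30,0],[0,15,60,-10,0],[0,0,0,0,0]]' 3;python3 - <<'E'
from h import *
report()
from bench import ctrl
i=ctrl.get_image("side")
for c in caps(i):
    t=tray(c[2])
    if abs(t[0])<118 and -180<t[1]<120: print(c[0],c[1],t.round(1))
cv2.imwrite("pics/e.png",np.clip(cv2.resize(i["color"][120:240,220:340,::-1],None,fx=4,fy=4,interpolation=2)*1.5,0,255).astype(np.uint8))
P=cloud(i); 
m=i["color"].max(2)<60; t=(P[...,:2]*1000-O)@A; m&=(abs(t[...,0])<42)&(t[...,1]<-105)&(t[...,1]>-178)&(P[...,2]<.075); print("dark px in slot",m.sum())
E
```

```text
time: 12.2
position: [0.5705, -0.0299, 0.1169]
tool_rot: [-0.438, 3.106, -0.005]
ft_force: [0.2, -0.2, 0.3]
grip_width: 0.499
t 12.20 tray xy [-13.1 -65.1] z 116.9 jaw dir in tray [0.002 1.   ] twist to align(rad) -0.002 tilt [ 0.005 -0.002 -1.   ] grip 0.499 F [ 0.2 -0.2  0.3]
56 [245.6 181.2] [-7.6 29.1]
66 [245.4 196.7] [-65.9  -4.1]
dark px in slot 0
```

View pics/e.png

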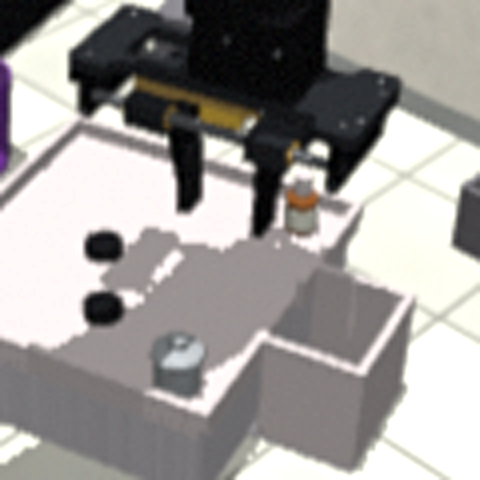

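Cap 1 is off the tray and nothing else has moved. Next is the cap at tray (−61, 1).

```bash
python3 -m inch '[[0,24,33,0,0],[0,24,33,0,0],[0,0,0,0,0],[0,0,0,25,0],[0,0,0,0,0]]' 3;python3 tip.py
```

```text
time: 12.88
position: [0.5108, 0.0127, 0.0957]
tool_rot: [-0.422, 3.099, -0.014]
ft_force: [-0.5, -0.1, 0.1]
grip_width: 0.502
t 12.88 tray xy [-58.6  -7.6] z 95.7 jaw dir in tray [0.012 1.   ] twist to align(rad) -0.012 tilt [ 0.015 -0.007 -1.   ] grip 0.502 F [-0.5 -0.1  0.1]
blob 97 lowest z [-30.4 -30.8 -32.2 -33.3] x -8.0 12.0 y 20.0 29.0
blob 85 lowest z [-30.3 -30.5 -32.4 -33.7] x -10.0 12.0 y -32.0 -23.0
blob 96 lowest z [23.5 23.4 23.  22.7] x -21.0 13.0 y -4.0 29.0
```

```bash
python3 -m inch '[[0,2,8,0,-0.01],[0,0,0,0,0],[0,0,0,15,0],[0,0,0,0,0]]' 3 >/dev/null;python3 tip.py
```

```text
t 13.43 tray xy [-57.   -1.3] z 83.4 jaw dir in tray [0.003 1.   ] twist to align(rad) -0.003 tilt [ 0.022 -0.007 -1.   ] grip 0.504 F [-0.6  0.5 -0.5]
blob 93 lowest z [-32.8 -32.9 -33.3 -33.4] x -7.0 11.0 y 20.0 30.0
blob 84 lowest z [-32.5 -32.7 -33.1 -33.3] x -9.0 12.0 y -32.0 -24.0
blob 97 lowest z [11.1 11.1 10.5 10.3] x -22.0 16.0 y -13.0 22.0
```

```bash
python3 -m inch '[[0,4,2,15,0],[0,0,0,0,0],[0,0,0,8,0],[0,0,0,0,0]]' 3 >/dev/null;python3 tip.py
```

```text
t 13.97 tray xy [-60.4   0.3] z 59.1 jaw dir in tray [0.003 1.   ] twist to align(rad) -0.003 tilt [ 0.023 -0.007 -1.   ] grip 0.499 F [ 0.2  0.7 -0.2]
blob 98 lowest z [-14.5 -14.7 -15.7 -30.7] x -7.0 12.0 y 20.0 42.0
blob 173 lowest z [-12.9 -13.1 -13.3 -13.4] x -23.0 13.0 y -21.0 21.0
```

```bash
python3 -m inch '[[0,0,0,8,0],[-0.1,0,0,0,0],[-0.25,0,0,0,0],[-0.45,0,0,0,0],[-0.45,0,0,0,0]]' 3 ;python3 -m inch '[[-0.45,0,0,0,0],[-0.45,0,0,0,0]]' 3 >/dev/null;python3 tip.py
```

```text
time: 14.65
position: [0.5083, 0.0198, 0.0517]
tool_rot: [-0.434, 3.087, -0.015]
ft_force: [1.2, -0.4, -0.9]
grip_width: 0.311
t 14.90 tray xy [-58.9  -0.1] z 51.8 jaw dir in tray [0.003 1.   ] twist to align(rad) -0.003 tilt [ 0.025 -0.006 -1.   ] grip 0.312 F [-0.4 -0.6 -0.7]
blob 252 lowest z [-19.6 -20.1 -20.8 -20.9] x -24.0 12.0 y -5.0 31.0
```

```bash
python3 -m inch '[[-0.45,-5,-6,0,0],[-0.45,-10,-13,0,0],[-0.45,-10,-13,0,0],[-0.45,-5,-6,0,0],[-0.45,0,0,0,0]]' 3 ;python3 tip.py
```

```text
time: 15.58
position: [0.5516, -0.0117, 0.0531]
tool_rot: [-0.432, 3.086, -0.017]
ft_force: [0.0, -0.7, -0.5]
grip_width: 0.308
t 15.57 tray xy [-26.3 -42.4] z 53.1 jaw dir in tray [0.004 1.   ] twist to align(rad) -0.004 tilt [ 0.026 -0.007 -1.   ] grip 0.308 F [ 0.  -0.7 -0.5]
blob 239 lowest z [-19.5 -19.8 -20.1 -21.2] x -24.0 13.0 y -18.0 27.0
```

```bash
python3 -m inch '[[-0.45,-4,-6,2,0],[-0.45,-9,-12,0,0],[-0.45,-9,-12,0,0],[-0.45,-4,-6,0,0],[-0.45,0,0,0,0]]' 3 ;python3 tip.py
```

```text
time: 16.25
position: [0.5885, -0.0406, 0.052]
tool_rot: [-0.433, 3.086, -0.017]
ft_force: [0.7, -0.3, -0.2]
grip_width: 0.308
t 16.25 tray xy [  1.2 -80.4] z 52.0 jaw dir in tray [0.003 1.   ] twist to align(rad) -0.003 tilt [ 0.026 -0.007 -1.   ] grip 0.308 F [ 0.7 -0.3 -0.2]
blob 238 lowest z [-19.4 -19.8 -20.2 -20.4] x -19.0 13.0 y -19.0 37.0
blob 21 lowest z [-17.9 -18.5 -18.8 -19.4] x -24.0 4.0 y -31.0 -25.0
```

Aligned at x ≈ 1, y ≈ −80. I'll loosen the jaws and push it out.

```bash
python3 -m inch '[[-0.45,1,-6,1,0],[-0.17,0,0,0,0],[-0.17,0,0,0,0],[-0.17,0,-8,0,0],[-0.17,0,-8,0,0]]' 3 >/dev/null;python3 -m inch '[[-0.17,0,-8,0,0],[-0.17,0,-8,0,0],[-0.17,0,-8,0,0],[-0.17,0,0,0,0]]' 3;python3 -m inch '[[0,0,0,0,0],[0,0,0,-20,0],[0,0,0,-30,0],[0,0,60,-10,0],[0,0,0,0,0]]' 3
python3 - <<'E'
from h import *
report()
from bench import ctrl
i=ctrl.get_image("side")
for c in caps(i):
    t=tray(c[2])
    if abs(t[0])<118 and -180<t[1]<120: print(c[0],c[1],t.round(1))
E
```

```text
time: 17.42
position: [0.6001, -0.0882, 0.0516]
tool_rot: [-0.433, 3.087, -0.016]
ft_force: [-0.1, -0.5, 0.6]
grip_width: 0.414
time: 18.05
position: [0.5829, -0.0269, 0.117]
tool_rot: [-0.434, 3.083, -0.014]
ft_force: [0.4, -0.6, 0.6]
grip_width: 0.499
t 18.05 tray xy [ -0.4 -65.7] z 117.0 jaw dir in tray [0.003 1.   ] twist to align(rad) -0.003 tilt [ 0.029 -0.005 -1.   ] grip 0.499 F [ 0.4 -0.6  0.6]
57 [245.5 181.2] [-7.8 29.1]
```

Two caps are out. Next is the last one, at (−2.5, 33).

```bash
python3 -m inch '[[0,1,50,0,0],[0,1,49,0,0],[0,0,0,0,0],[0,0,0,25,0],[0,0,0,0,0]]' 3 >/dev/null;python3 tip.py
```

```text
t 18.73 tray xy [-0.2 23.8] z 94.9 jaw dir in tray [0.014 1.   ] twist to align(rad) -0.014 tilt [ 0.037 -0.011 -0.999] grip 0.500 F [-0.4 -1.1 -0.1]
blob 88 lowest z [-32.2 -33.1 -33.8 -34.3] x -8.0 10.0 y 19.0 30.0
blob 77 lowest z [-33.6 -33.8 -34.2 -34.5] x -5.0 13.0 y -33.0 -24.0
blob 86 lowest z [22.8 22.8 22.2 21.7] x -23.0 16.0 y -5.0 29.0
```

```bash
python3 -m inch '[[0,2,10,0,-0.01],[0,0,0,0,0],[0,0,0,20,0],[0,0,0,0,0],[0,0,0,12,0]]' 3 >/dev/null; python3 -m inch '[[0,0,0,0,0]]'>/dev/null; python3 tip.py
```

```text
t 19.52 tray xy [ 3.5 30.7] z 68.2 jaw dir in tray [0.007 1.   ] twist to align(rad) -0.007 tilt [ 0.047 -0.009 -0.999] grip 0.498 F [ 1.   0.5 -0.7]
blob 87 lowest z [ -7.8 -31.8 -32.1 -32.7] x -16.0 15.0 y 20.0 43.0
blob 86 lowest z [ -3.8  -4.9 -30.9 -32.8] x -20.0 12.0 y -32.0 -10.0
blob 87 lowest z [-2.6 -3.7 -4.4 -4.6] x -22.0 18.0 y -7.0 25.0
```

```bash
python3 -m inch '[[0,5,3,0,0],[0,0,0,8,0],[0,0,0,0,0],[0,0,0,8,0],[0,0,0,0,0]]' 3 >/dev/null; python3 tip.py
```

```text
t 20.20 tray xy [ 0.  33.4] z 52.3 jaw dir in tray [0.007 1.   ] twist to align(rad) -0.007 tilt [ 0.05  -0.009 -0.999] grip 0.499 F [-0.5 -0.5  0.2]
blob 88 lowest z [-20.3 -22.1 -30.6 -32.3] x -8.0 11.0 y 19.0 41.0
blob 161 lowest z [-19.3 -20.  -20.3 -20.5] x -25.0 5.0 y -25.0 19.0
```

```bash
python3 -m inch '[[0,2,0,0,0],[-0.1,0,0,0,0],[-0.25,0,0,0,0],[-0.45,0,0,0,0],[-0.45,0,0,0,0]]' 3 >/dev/null ;python3 -m inch '[[-0.45,0,0,0,0],[-0.45,0,0,0,0]]' 3;python3 -m inch '[[-0.45,0,-8,0,0],[-0.45,0,-15,0,0],[-0.45,0,-15,0,0],[-0.45,0,-8,0,0],[-0.45,0,0,0,0]]' 3;  python3 tip.py
```

```text
time: 21.12
position: [0.5546, 0.068, 0.0532]
tool_rot: [-0.425, 3.062, -0.023]
ft_force: [0.5, -1.3, -0.1]
grip_width: 0.274
time: 21.75
position: [0.5684, 0.0186, 0.0545]
tool_rot: [-0.421, 3.062, -0.025]
ft_force: [0.4, -0.6, 0.4]
grip_width: 0.275
t 21.75 tray xy [ -1.7 -17.9] z 54.5 jaw dir in tray [0.009 1.   ] twist to align(rad) -0.009 tilt [ 0.052 -0.009 -0.999] grip 0.275 F [ 0.4 -0.6  0.4]
blob 146 lowest z [-19.1 -19.5 -20.4 -20.5] x -2.0 12.0 y 20.0 45.0
blob 75 lowest z [-17.9 -18.1 -18.7 -18.7] x -24.0 12.0 y -22.0 7.0
```

Run:
```python
from h import *
from bench import ctrl
i=ctrl.get_image("side")
for c in caps(i):
    t=tray(c[2])
    if abs(t[0])<118 and -180<t[1]<120: print(c[0],c[1],t.round(1))
cv2.imwrite("pics/f.png",np.clip(cv2.resize(i["color"][140:220,210:310,::-1],None,fx=6,fy=6,interpolation=2)*1.6,0,255).astype(np.uint8))
```

```text
70 [251.5 182.7] [-5.5 11.4]
18 [266.1 186. ] [  1.4 -30.9]
```

View pics/f.png

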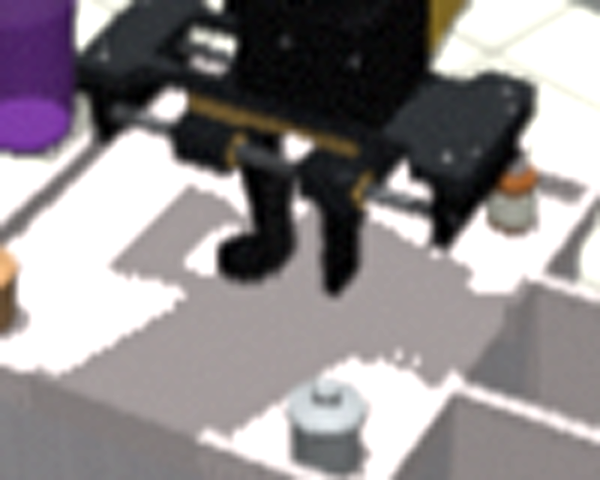

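The cap at (250,255) has ended up behind or under the rear finger, so this grip failed; the tip was too high. I'll lift clear and locate it again.

```bash
python3 -m inch '[[-0.45,0,0,-4,0],[-0.45,0,0,-12,0],[-0.45,0,-10,-12,0],[0,0,-20,-10,0],[0,0,0,0,0]]' 3;python3 - <<'E'
from h import *
from bench import ctrl
report()
i=ctrl.get_image("side")
for c in caps(i):
    t=tray(c[2])
    if abs(t[0])<118 and -180<t[1]<120: print(c[0],c[1],tray(ray(i,c[1],.080)[0]).round(1), np.percentile(cloud(i)[int(c[1][1])-3:int(c[1][1])+4,int(c[1][0])-3:int(c[1][0])+4,2]*1000,[10,50,90]).round(1))
E
python3 tip.py
```

```text
time: 22.48
position: [0.5754, -0.0084, 0.0974]
tool_rot: [-0.428, 3.059, -0.024]
ft_force: [-0.5, 0.3, -0.9]
grip_width: 0.419
t 22.48 tray xy [ -2.4 -45.9] z 97.4 jaw dir in tray [0.005 1.   ] twist to align(rad) -0.005 tilt [ 0.055 -0.008 -0.998] grip 0.419 F [-0.5  0.3 -0.9]
61 [250.2 182.4] [-0.5 18.4] [81.1 83.9 85.1]
t 22.52 tray xy [ -2.6 -44.2] z 96.7 jaw dir in tray [0.003 1.   ] twist to align(rad) -0.003 tilt [ 0.053 -0.007 -0.999] grip 0.454 F [-0.4  0.4 -0.6]
blob 80 lowest z [-32.  -33.1 -36.1 -36.6] x -1.0 12.0 y 18.0 27.0
blob 69 lowest z [-32.3 -32.9 -33.5 -35. ] x -7.0 11.0 y -30.0 -23.0
blob 48 lowest z [21.9 21.  20.1 19.6] x -3.0 14.0 y 48.0 62.0
```

```bash
python3 -m inch '[[0,-1,32,0,0],[0,0,32,0,0],[0,0,0,0,0],[0,0,0,20,0],[0,0,0,0,0]]' 3 >/dev/null; python3 tip.py
```

```text
t 23.20 tray xy [-2.2 24.9] z 72.5 jaw dir in tray [-0.001  1.   ] twist to align(rad) 0.001 tilt [ 0.049 -0.007 -0.999] grip 0.501 F [-0.4  0.3 -0.2]
blob 89 lowest z [ -3.3 -29.5 -30.4 -30.4] x -20.0 10.0 y 19.0 44.0
blob 162 lowest z [ 2.1  0.3  0.3 -0.4] x -25.0 11.0 y -20.0 13.0
```

```bash
python3 -m inch '[[0,-2,-6,0,0],[0,0,0,10,0],[0,0,0,0,0],[0,0,0,8,0],[0,0,0,0,0]]' 3 >/dev/null; python3 tip.py;  python3 -m inch '[[0,0,0,3,0],[0,0,0,0,0]]'; python3 -m inch '[[0,0,0,2,0],[0,0,0,0,0]]'; python3 -c "from h import *;report()"
```

```text
t 23.88 tray xy [ 2.7 15.9] z 56.3 jaw dir in tray [0.001 1.   ] twist to align(rad) -0.001 tilt [ 0.053 -0.006 -0.999] grip 0.499 F [-0.2 -0.   0.5]
blob 90 lowest z [-17.5 -19.3 -19.3 -30.2] x -9.0 12.0 y 20.0 32.0
blob 164 lowest z [-15.4 -15.9 -16.  -16.3] x -24.0 14.0 y -17.0 22.0
time: 24.18
position: [0.564, 0.0526, 0.0539]
tool_rot: [-0.433, 3.058, -0.021]
ft_force: [0.8, 0.3, 0.5]
grip_width: 0.499
time: 24.42
position: [0.5642, 0.0527, 0.0519]
tool_rot: [-0.433, 3.058, -0.021]
ft_force: [-0.5, 0.1, -0.7]
grip_width: 0.501
t 24.43 tray xy [ 3.8 16. ] z 51.9 jaw dir in tray [0.001 1.   ] twist to align(rad) -0.001 tilt [ 0.055 -0.006 -0.998] grip 0.501 F [-0.5  0.1 -0.7]
```

```bash
python3 -m inch '[[0,3,2,2,0],[0,0,0,0,0],[0,0,0,1.5,0],[0,0,0,0,0]]' 3; python3 -m inch '[[-0.1,0,0,0,0],[-0.25,0,0,0,0],[-0.5,0,0,0,0],[-0.5,0,0,0,0],[-0.5,0,0,0,0]]' 3;python3 -m inch '[[-0.5,0,0,0,0],[-0.5,0,0,0,0]]' 3;python3 tip.py
```

```text
time: 24.92
position: [0.5607, 0.0539, 0.048]
tool_rot: [-0.433, 3.057, -0.021]
ft_force: [0.4, -0.0, 0.3]
grip_width: 0.501
time: 25.55
position: [0.5608, 0.0539, 0.0481]
tool_rot: [-0.433, 3.057, -0.021]
ft_force: [-0.1, -0.3, 0.5]
grip_width: 0.317
time: 25.8
position: [0.5609, 0.0539, 0.0481]
tool_rot: [-0.433, 3.057, -0.021]
ft_force: [-0.1, -0.8, 0.8]
grip_width: 0.318
t 25.80 tray xy [ 1. 18.] z 48.1 jaw dir in tray [0.001 1.   ] twist to align(rad) -0.001 tilt [ 0.055 -0.006 -0.998] grip 0.318 F [-0.1 -0.8  0.8]
blob 231 lowest z [-24.6 -24.9 -25.2 -25.4] x -22.0 11.0 y -21.0 37.0
```

Gripped (0.318 against a commanded 0.25). I'll slide it to y ≈ −80 and check.

```bash
python3 -m inch '[[-0.5,0,-6,0,0],[-0.5,0,-13,0,0],[-0.5,0,-13,0,0],[-0.5,0,-13,0,0],[-0.5,0,-5,0,0]]' 3 >/dev/null; python3 -m inch '[[-0.5,0,-6,0,0],[-0.5,0,-13,0,0],[-0.5,0,-13,0,0],[-0.5,0,-6,0,0],[-0.5,0,0,0,0]]' 3;python3 tip.py;python3 -c "
from h import *
from bench import ctrl
i=ctrl.get_image('side'); print([tray(c[2]).round() for c in caps(i) if abs(tray(c[2])[0])<118 and -180<tray(c[2])[1]<120])"
```

```text
time: 27.1
position: [0.5871, -0.0385, 0.0501]
tool_rot: [-0.43, 3.058, -0.022]
ft_force: [0.4, 0.9, -1.1]
grip_width: 0.313
t 27.10 tray xy [  0.4 -78. ] z 50.1 jaw dir in tray [0.003 1.   ] twist to align(rad) -0.003 tilt [ 0.055 -0.007 -0.998] grip 0.313 F [ 0.4  0.9 -1.1]
blob 225 lowest z [-22.7 -24.5 -24.7 -25.1] x -25.0 13.0 y -21.0 25.0
blob 22 lowest z [-18.9 -19.1 -19.2 -20.5] x -22.0 22.0 y -35.0 -28.0
[array([ -2., -77.])]
```

```bash
python3 -m inch '[[-0.5,0,-8,1.5,0],[-0.17,0,0,0,0],[-0.17,0,0,0,0],[-0.17,0,-8,0,0],[-0.17,0,-8,0,0]]' 3 >/dev/null;python3 -m inch '[[-0.17,0,-8,0,0],[-0.17,0,-8,0,0],[-0.17,0,-8,0,0],[-0.17,0,0,0,0]]' 3;python3 -m inch '[[0,0,0,0,0],[0,0,0,-20,0],[0,0,0,-30,0],[0,0,0,-40,0],[0,0,0,-40,0]]' 3 >/dev/null; python3 -m inch '[[0,0,60,-10,0],[0,0,60,0,0],[0,20,60,0,0],[0,20,60,0,0],[0,20,60,0,0]]'; python3 -m inch '[[0,10,60,0,0],[0,0,0,0,0],[0,0,0,0,0]]' >/dev/null
python3 - <<'E'
from h import *
report()
from bench import ctrl
o=[]
for n,(a,b) in(("top",(200,120)),("side",(190,120))):
    i=ctrl.get_image(n); P=cloud(i); t=(P[...,:2]*1000-O)@A
    for c in caps(i):
        q=tray(c[2])
        if abs(q[0])<118 and -180<q[1]<120: print(n,c[0],c[1],q.round(1))
    if n=="top":
        m=((i["color"].max(2)<60)&(abs(t[...,0])<45)&(t[...,1]<-100)&(t[...,1]>-180)&(P[...,2]<.06)).astype(np.uint8)
        k,l,s,c=cv2.connectedComponentsWithStats(m); print("slot dark",[(s[j,4],c[j].round(1),np.median(t[l==j],0).round(),np.median(P[l==j][:,2]).round(3)) for j in range(1,k)])
    o.append(cv2.resize(i["color"][b:b+120,a:a+130,::-1],None,fx=3,fy=3,interpolation=2))
cv2.imwrite("pics/g.png",np.clip(np.hstack(o)*1.5,0,255).astype(np.uint8))
E
```

```text
time: 28.32
position: [0.6014, -0.0868, 0.0496]
tool_rot: [-0.433, 3.057, -0.022]
ft_force: [0.6, -0.6, 0.5]
grip_width: 0.414
time: 29.58
position: [0.4578, 0.1854, 0.1977]
tool_rot: [-0.417, 3.041, -0.02]
ft_force: [1.2, 1.0, 0.0]
grip_width: 0.498
t 29.95 tray xy [-72.4 240. ] z 200.5 jaw dir in tray [0.001 1.   ] twist to align(rad) -0.001 tilt [ 0.078  0.002 -0.997] grip 0.498 F [-0.  -0.6 -0.5]
slot dark [(np.int32(16), array([307.8, 163.4]), array([  22., -175.]), np.float64(0.039)), (np.int32(63), array([295.4, 174.9]), array([  -1., -129.]), np.float64(0.031)), (np.int32(3), array([310.3, 172. ]), array([  -5., -175.]), np.float64(0.039)), (np.int32(1), array([311., 176.]), array([ -18., -175.]), np.float64(0.027)), (np.int32(2), array([312.5, 178. ]), array([ -26., -175.]), np.float64(0.041))]
```

View pics/g.png

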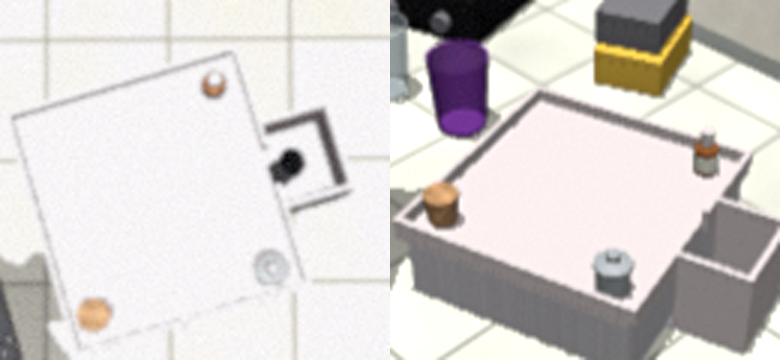

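The tray is empty and the caps lie piled in the slot at (285,165), with their tops around z 0.03, well below the floor. The vial, stopper and jar haven't moved, and the arm is clear of everything.

Run:
```python
from h import *
from bench import ctrl
for n in("side","top"):
    i=ctrl.get_image(n); o=dict(np.load(n+"0.npz")); 
    for nm,lo,hi in(("yellow",(22,120,90),(35,255,255)),("red/amber",(0,130,60),(14,255,255))):
        r=[]
        for k in(o,i):
            m=cv2.inRange(cv2.cvtColor(k["color"],cv2.COLOR_RGB2HSV),lo,hi); a,_,s,c=cv2.connectedComponentsWithStats(m); r.append([tuple(c[j].round(0).astype(int).tolist()) for j in range(1,a) if s[j,4]>25])
        print(n,nm,r[0],r[1],sep="\n ")
ctrl.get_state(); print(ctrl.close_job())
```

```text
side
 yellow
 [(273, 138), (402, 266)]
 [(271, 140), (403, 267)]
side
 red/amber
 [(54, 97), (133, 136), (359, 150), (381, 160), (404, 170), (430, 182), (360, 326)]
 [(45, 98), (133, 137), (359, 152), (380, 161), (404, 172), (429, 183), (360, 326)]
top
 yellow
 [(197, 102), (391, 167)]
 [(197, 102), (390, 167)]
top
 red/amber
 [(348, 77), (373, 77), (298, 78), (324, 78), (108, 230), (414, 249)]
 [(348, 80), (372, 80), (298, 80), (323, 80), (106, 227), (414, 249)]
the job is handed in; nothing more can be done
None
```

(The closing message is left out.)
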